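# Fetch the sanding block from behind the containers

## Robot

A 6-joint arm with a two-finger parallel gripper is mounted at the origin on the work surface. World frame = base frame: x ahead of the robot, y to its left, z up, the work surface at z = 0. Lengths are in m, angles in rad, forces in N, time in s.
With the tool pointing down it reaches from about 0.35 to 0.85 m from the base axis. Payload 8.1 kg.
Tool frame: the origin (TCP) lies at the very end of the fingers, on their centre line; the grasp point (between the pads) lies robot.hold_point_z behind it (robot.hold_point_z is the distance from the TCP to the grasp point, in m); z points along the fingers, y is the direction in which the jaws open and shut (so a half turn about z gives the same grasp; the last joint's range is limited). The gripper opens to 93 mm and grips with 3 to 60 N. Pads are 15 mm wide; open, the fingers measure 128 mm over their backs; the gripper's body (75 mm by 188 mm) begins 65 mm behind the grasp point.
Start: joints at [-1.193, 0.13, 1.488, -0, 1.523, -0.085], TCP at [0.268, -0.537, 0.219] pointing down, gripper open.
Joint ranges: [-2.96, 2.96], [-0.89, 2.26], [0.02, 2.5], [-1.34, 4.48], [0, 2.73], [-2.66, 2.66]. Speed limits (rad/s): [2.39, 2.39, 2.79, 3.14, 3.14, 3.14].

## Interface

Orientations are given as a rotation vector (axis times angle).
In Python, from plant import robot, cams gives the robot as it stands. The module is installed in compiled form; this text tells all that it offers.
- The arm moves only by the tool step_arm, never from a script. Its argument "deltas" is a list of rows, each an object with "offset": the shift along the tool's x, y, z in cm, a list of three; "roll": the turn about the tool's z in rad. In form: [{"offset": [x, y, z], "roll": roll}, ...]. A call has 1 to 12 rows; each row shifts and turns the commanded pose from where the row before left it, along the tool's axes as they then stand; what a row does not reach is not made up. A row lasts 1/8 s, in which the tool goes at most 62.5 mm and 10.7 degrees, less where a joint would pass 70% of its speed; a pose out of reach is approached as far as the arm can. A call with a gripper value outside its range is refused whole. "fingers" is the finger opening in cm, from 0 to 9.3, set as the call begins (left out, the last holds). The fingers move at their own pace and stop on an object; "grip_force" is the grip in N (left out, the last holds). Time passes only in rows, so rows that do not move let the fingers close. It gives the time, the measured TCP pose, the force and the opening at its end, in the units of the state.
- robot.read_state(): the state, without advancing time (a new reading comes with each control period).
- cams.read_camera(name): name is "side" or "top"; returns a dict with "pixels" (480x640x3 uint8, red, green, blue), "fx", "fy", "cx", "cy" (pixels), "k1" (the pictures are not rectified: a ray, as slopes to the right and down, at radius r is drawn at 1 + k1 r^2 times it, then the intrinsics apply), "extrinsics" (4x4, takes a point from world to camera coordinates). Camera axes: x right, y down, z forward; pixel columns grow to the right and rows downward; lengths in m; the calibration is good to about 2 mm. A picture is of the moment at which its call begins. There is no depth.
- robot.close_job(): hands the job in, once; it reports no verdict.
Trained networks look in a picture, given as the dict that the camera call returned (one of the last four; its "shot" number tells which), for a name from the list of things; names that differ only in an ending like _2 or _b are one class to them, and where a whole thing is asked for, a point or a joint stands for the part that bears it (a point fixed in the world has none). Each returns a list of dicts, best first, with "score" (0 to 1); they miss things now and then, are a little off and sometimes report something else, mostly with a low value. They report only what shows in the picture. A call takes as long as a camera call. They do not tell look-alikes from the thing itself.
- cams.boxes_of(picture, thing): "xy" ([column, row] in pixels, amid what is visible of it).
- cams.silhouettes(picture, thing): "mask" (480x640 bool, what is visible of it) and "xy" ([column, row] in pixels, amid what is visible of it).
- cams.pinpoint(picture, thing): "xy" ([column, row] in pixels: a listed point, or the origin of a listed thing).
The state is a dict: "t": time; "q": joint angles; "dq": joint speeds; "joint_torque": joint torques, N m; "tool_pos": TCP position; "orientation": TCP orientation; "force": force on the tool from outside, world axes, zero at the start; "wrist_torque": the same for the moment, N m; "opening": finger opening in m.
Only numpy, scipy, OpenCV 4.12 (cv2) and the standard library are available. Lean on these libraries where they do the work, as an engineer would, in place of code of your own. Each camera call takes 0.05 s, during which the arm holds its last target. There are 200 camera calls.

## Task

In the wooden drawer the cork sanding block lies behind a row of three containers: a round glass jar, a square metal can and a round white flask. First stand all three upright in the empty black tray, leaving the block where it is until they are out; then lay the block flat on the middle of the bare wooden panel, its long side along the panel's long side, and only then put each container back upright exactly where it stood in the drawer. Keep everything upright, and do not disturb the little round pot in the drawer or the paintbrush beyond it.

Things in the scene. Friction and masses are not known exactly. Their poses are not given: they have to be found in the camera images.
- jar: Round amber glass jar with a flat steel lid, 50 mm diameter, 108 mm tall (straight glass wall up to 88 mm, lid 49 mm wide from 93 mm), 0.3 kg. Stands in the row in the drawer; origin at the centre of its underside, z up.
- can: Square plain steel can, 44 x 44 mm, body 104 mm tall, with a round black screw cap 28 mm wide on top (118 mm overall), 0.28 kg. Stands in the row; origin at the centre of its underside, x and y square to its sides, z up.
- flask: Round white plastic flask, 50 mm diameter, straight wall up to 94 mm, then sloping in to a 25 mm wide cap (122 mm overall), 0.2 kg. Stands in the row; origin at the centre of its underside, z up.
- block: Cork sanding block, 55 mm (its x) x 110 mm (its y, the long side) x 35 mm tall, 0.12 kg. Lies on the drawer floor behind the row with 3 to 15 mm between it and the containers, about 40 mm free between it and the drawer's back wall; origin at the centre of its underside.
- drawer: Shallow open wooden drawer box, fixed, outside 206 mm (its x) x 316 mm (its y) x 50 mm tall, walls 8 mm, inner floor 8 mm above its origin (centre of its underside). A pull bar juts 16 mm from its -x side, which faces the robot. The containers stand in a row along its y, centres about 80 mm apart, about 42 mm to the -x side of its centre, in any order.
- tray: Empty shallow black plastic tray, fixed, outside 270 mm (its x) x 130 mm (its y), rim 15 mm tall, walls 4 mm, inner floor 4 mm above its origin; origin at the centre of its underside. To the left or the right of the drawer; all three containers fit in it in a row along its x, 80 mm apart.
- panel: Bare pale wooden panel lying flat, fixed, 200 mm (its x, the long side) x 120 mm (its y) x 18 mm thick; origin at the centre of its underside. On the other side of the drawer from the tray.
- pot: Little round aluminium pot in the drawer beside the block's +y end, 34 mm wide, 30 mm tall; must stay where it is. Origin at the centre of its underside.
- paintbrush: Flat paintbrush lying on the table beyond the drawer, crosswise; must stay where it is.
There are look-alikes about, which are no part of the job. What is shaped like the block but purple, turquoise or yellow is not meant.

How it is judged:
By the outcome, as a careful person would: the job done as asked, in the order asked, and still so for the second after the job is handed in, with the robot touching nothing.
It also fails if it takes over 139 s, if anything falls off the work surface, if the arm or the gripper's body presses on something with over 40 N, if the wrist force passes 120 N, or if a joint passes its speed limit or range.

## Working session

There is one attempt and no reset: what is moved stays moved. The work goes in short steps, Python scripts to look and compute and a tool call to move; the robot and the scene stay as the last step left them, time stands still between calls to the robot, and variables do not carry over. Pictures are saved under pics/ and viewed, about 12 in all and at most 16, crops included, and the job is handed in when it is done.

Besides the shell and the picture viewer there is one more tool, called in YAML: its name, and indented under it one key for each argument. step_arm: Moves the arm, as the interface text tells. Its arguments: {"type":"object","properties":{"deltas":{"type":"array"},"fingers":{"type":"number"},"grip_force":{"type":"number"}},"required":["deltas"]}

```bash
mkdir -p pics; cat > h.py <<'E'
import numpy as np, cv2
from plant import robot, cams
from scipy.spatial.transform import Rotation as R
def ray(p,uv):
    K=np.array([[p['fx'],0,p['cx']],[0,p['fy'],p['cy']],[0,0,1.]])
    d=np.array([(uv[0]-p['cx'])/p['fx'],(uv[1]-p['cy'])/p['fy']])
    s=d.copy()
    for _ in range(20): s=d/(1+p['k1']*(s@s))
    E=np.array(p['extrinsics']); Rm=E[:3,:3]; c=-Rm.T@E[:3,3]
    return c,Rm.T@np.array([s[0],s[1],1.])
def atz(p,uv,z):
    c,d=ray(p,uv); return c+d*(z-c[2])/d[2]
def proj(p,X):
    E=np.array(p['extrinsics']); c=E[:3,:3]@np.array(X)+E[:3,3]; s=c[:2]/c[2]; s=s*(1+p['k1']*(s@s))
    return np.array([p['fx']*s[0]+p['cx'],p['fy']*s[1]+p['cy']])
def save(p,name): cv2.imwrite('pics/'+name+'.png',p['pixels'][:,:,::-1])
E
python3 - <<'E'
from h import *
np.set_printoptions(precision=3,suppress=True)
s=robot.read_state(); print(s, robot.hold_point_z)
for n in ['top','side']:
    p=cams.read_camera(n); save(p,n+'0'); print(n,ray(p,(320,240)),p['k1'],p['fx'])
    for t in ['jar','can','flask','block','drawer','tray','panel','pot','paintbrush']:
        for r in cams.pinpoint(p,t)[:3]:
            z=.008 if t in('jar','can','flask','block','pot') else 0
            print(t,r['score'],np.array(r['xy']),atz(p,r['xy'],z))
E
```

```text
{'t': 0.0, 'q': array([-1.193,  0.131,  1.489, -0.   ,  1.523, -0.085]), 'dq': array([ 0.003,  0.002, -0.001, -0.001, -0.   ,  0.002]), 'joint_torque': array([  0.001, -55.984, -49.176,   0.077,   0.035,  -0.   ]), 'tool_pos': array([ 0.268, -0.536,  0.218]), 'orientation': array([-3.056, -0.72 ,  0.001]), 'force': array([-0.329,  0.208, -0.561]), 'wrist_torque': array([0.007, 0.02 , 0.005]), 'opening': 0.09303769466264082} 0.0188
top (array([ 0.391, -0.015,  1.428]), array([ 0.136,  0.002, -0.991])) -0.1808452724727651 609.8839627649429
jar 0.66 [270.4 261.7] [0.537 0.105 0.008]
can 0.93 [336.  249.6] [ 0.561 -0.05   0.008]
flask 0.73 [299.5 239.2] [0.588 0.035 0.008]
flask 0.71 [331.1 151.3] [ 0.799 -0.045  0.008]
flask 0.56 [305.1 257.4] [0.545 0.023 0.008]
block 0.87 [387.8 327.5] [ 0.376 -0.164  0.008]
block 0.87 [219.3 363.6] [0.302 0.229 0.008]
block 0.85 [241.8 150.9] [0.807 0.17  0.008]
drawer 0.72 [298.2 238. ] [0.592 0.039 0.   ]
drawer 0.25 [330.9 154.2] [ 0.794 -0.045  0.   ]
tray 0.66 [165.8 268.2] [0.529 0.357 0.   ]
panel 0.62 [164.7 267.5] [0.531 0.359 0.   ]
panel 0.61 [455.2 271.4] [ 0.502 -0.33   0.   ]
pot 0.76 [247.9 225. ] [0.626 0.157 0.008]
paintbrush 0.68 [330.9 149.7] [ 0.805 -0.045  0.   ]
side (array([0.134, 0.469, 0.483]), array([ 0.543, -0.596, -0.592])) -0.06345465769353717 438.9115223855352
jar 0.94 [284.6 276.8] [0.543 0.105 0.008]
flask 0.75 [311.7 249.6] [0.561 0.022 0.008]
block 0.97 [281.3 239.5] [0.622 0.038 0.008]
block 0.93 [348.4 425.7] [0.297 0.236 0.008]
block 0.8 [163.1 232.7] [0.797 0.177 0.008]
drawer 0.81 [294.4 250.6] [0.589 0.038 0.   ]
tray 0.88 [149.4 374.3] [0.536 0.357 0.   ]
panel 0.93 [435.6 189.3] [ 0.522 -0.339  0.   ]
pot 0.97 [231.2 265.4] [0.629 0.148 0.008]
paintbrush 0.58 [257.  190.9] [ 0.801 -0.055  0.   ]
```

View pics/top0.png

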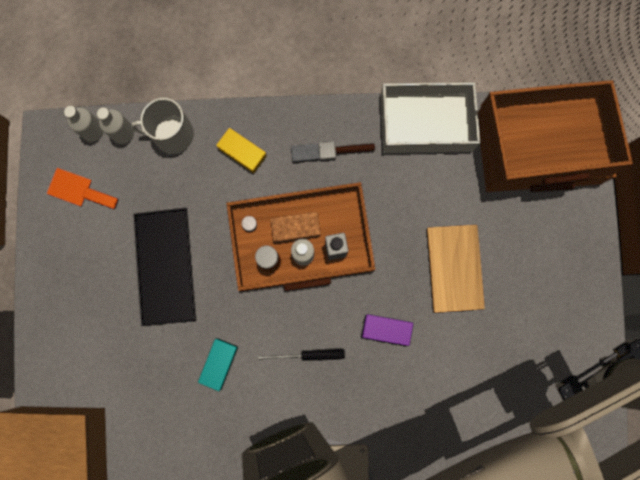

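View pics/side0.png

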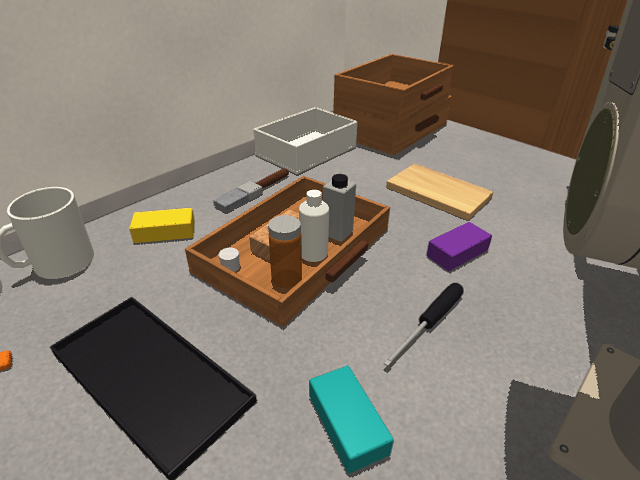

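The top view shows the jar at (267,257), the flask at (302,252) and the can at (336,246), with the cork block at (296,227) and the pot at (249,223) behind them. The tray is at (165,267) on the left and the panel at (455,268) on the right. The block candidates are purple (388,330), turquoise (218,364), yellow (241,150) and cork (296,227). Only the cork one lies in the drawer behind the row, so it is the one meant.

```bash
cat > fit.py <<'E'
from h import *
from scipy.optimize import minimize
def cyl(prof):
    a=np.linspace(0,2*np.pi,24,endpoint=False)
    return np.array([[r*np.cos(t),r*np.sin(t),z] for r,z in prof for t in a])
def box(a,b,z0,z1): return np.array([[x,y,z] for x in(-a/2,a/2) for y in(-b/2,b/2) for z in(z0,z1)])
M={'jar':cyl([(.025,0),(.025,.088),(.0245,.093),(.0245,.108)]),
'can':np.vstack([box(.044,.044,0,.104),cyl([(.014,.104),(.014,.118)])]),
'flask':cyl([(.025,0),(.025,.094),(.0125,.11),(.0125,.122)]),
'block':box(.055,.11,0,.035),'drawer':box(.206,.316,0,.05),'tray':box(.27,.13,0,.015),'panel':box(.2,.12,0,.018),'pot':cyl([(.017,0),(.017,.03)])}
def hull(p,X):
    m=np.zeros((480*4,640*4),np.uint8)
    P=np.array([proj(p,x) for x in X])*4+1.5
    cv2.fillConvexPoly(m,cv2.convexHull(P.astype(np.float32)).astype(np.int32),255)
    return cv2.resize(m,(640,480),interpolation=cv2.INTER_AREA)/255.
def best(p,t,near,z):
    rs=[r for r in cams.silhouettes(p,t) if np.linalg.norm(atz(p,r['xy'],z)[:2]-near)<.07]
    return rs[0] if rs else None
def fit(name,ps,x0,z,occ=()):
    X=M[name]; obs=[]
    for p in ps:
        r=best(p,name,np.array(x0[:2]),z+X[:,2].max()/2)
        if r is None: print(name,'missing in',p['shot']); continue
        ig=np.zeros((480,640),bool)
        for o in occ: ig|=cv2.dilate(o[p['shot']].astype(np.uint8),np.ones((3,3)))>0 if p['shot'] in o else False
        obs.append((p,r['mask'],ig&~r['mask']))
    def cost(v):
        c,s=np.cos(v[2]),np.sin(v[2]); Y=X@np.array([[c,s,0],[-s,c,0],[0,0,1]])+[v[0],v[1],z]
        out=0
        for p,m,ig in obs:
            h=hull(p,Y)*(~ig); out+=1-np.minimum(h,m).sum()/np.maximum(h,m).sum()
        return out/len(obs)
    s0=np.array([[0,0,0],[.012,0,0],[0,.012,0],[0,0,.15]])+x0
    r=minimize(cost,x0,method='Nelder-Mead',options=dict(initial_simplex=s0,xatol=2e-4,fatol=1e-4,maxiter=150))
    return r.x,r.fun,{p['shot']:m for p,m,_ in obs}
E
cat > m1.py <<'E'
from fit import *
np.set_printoptions(precision=4,suppress=True)
T=cams.read_camera('top');S=cams.read_camera('side')
out={};mk={}
for n,x0,z,occ in [('drawer',[.591,.039,.1],0,()),('tray',[.535,.357,1.6],0,()),('panel',[.52,-.335,1.55],0,()),('jar',[.54,.105,0],.008,()),('flask',[.555,.022,0],.008,()),('can',[.561,-.05,.1],.008,()),('pot',[.628,.15,0],.008,()),('block',[.622,.038,.1],.008,('jar','flask','can','pot'))]:
  for tag,ps in (('both',[T,S]),('top',[T]),('side',[S])):
    v,c,m=fit(n,ps,x0,z,[mk[o] for o in occ]) 
    if tag=='both': mk[n]=m
    print(n,tag,v,round(c,3))
E
python3 m1.py
```

```text
drawer missing in 3
drawer missing in 4Traceback (most recent call last):
  File "m1.py", line 7, in <module>
    v,c,m=fit(n,ps,x0,z,[mk[o] for o in occ])
          ~~~^^^^^^^^^^^^^^^^^^^^^^^^^^^^^^^^
  File "fit.py", line 34, in fit
    r=minimize(cost,x0,method='Nelder-Mead',options=dict(initial_simplex=s0,xatol=2e-4,fatol=1e-4,maxiter=150))
    res = _minimize_neldermead(fun, x0, args, callback, bounds=bounds,
                               **options)
    fsim[k] = func(sim[k])
              ~~~~^^^^^^^^
    fx = function(np.copy(x), *(wrapper_args + args))
  File "fit.py", line 32, in cost
    return out/len(obs)
           ~~~^~~~~~~~~
ZeroDivisionError: division by zero
```

```bash
sed -i "s/    def cost(v):/    if not obs: return np.array(x0),9,{}\n    def cost(v):/" fit.py
cat >> m1.py <<'E'
for p in (T,S): print([(r['score'],r['xy'],r['mask'].sum()) for r in cams.silhouettes(p,'drawer')])
E
time python3 m1.py
```

```text
drawer missing in 6
drawer both [0.5903 0.034  0.1217] 0.255
drawer top [0.5903 0.034  0.1217] 0.255
drawer missing in 6
drawer side [0.591 0.039 0.1  ] 9
tray both [0.533  0.3595 3.2169] 0.019
tray top [0.5329 0.3588 3.2174] 0.019
tray side [0.5335 0.3599 3.2176] 0.016
panel both [ 0.5099 -0.3294  0.0424] 0.028
panel top [ 0.5095 -0.329   3.1845] 0.022
panel side [ 0.5108 -0.3303  0.0394] 0.028
jar both [0.5382 0.1051 0.0416] 0.046
jar top [0.5375 0.1043 0.0004] 0.046
jar side [0.539  0.1047 0.0517] 0.033
flask both [0.5507 0.026  0.1092] 0.092
flask top [0.5502 0.026  0.1432] 0.06
flask side [0.5518 0.026  0.0151] 0.115
can both [ 0.5625 -0.0497  0.2531] 0.159
can top [ 0.5612 -0.0495  0.1021] 0.115
can side [ 0.5621 -0.0505  0.4119] 0.16
pot both [0.626  0.1518 0.1178] 0.154
pot top [0.6255 0.1517 0.0998] 0.09
pot side [0.6301 0.1496 0.067 ] 0.203
block both [0.6129 0.0418 0.0991] 0.07
block top [0.6125 0.0419 0.0812] 0.06
block side [0.6134 0.0413 0.1126] 0.082
[(0.6, [310.7, 238.0], np.int64(9883)), (0.17, [294.3, 230.5], np.int64(1175))]
[(0.76, [263.8, 260.4], np.int64(10886))]
real	0m31.443s
user	0m28.798s
sys	0m9.418s
```

```bash
python3 - <<'E'
from h import *
p=cams.read_camera('top'); c=p['pixels'][180:295,225:380,::-1]
cv2.imwrite('pics/crop1.png',cv2.resize(c,None,fx=5,fy=5,interpolation=cv2.INTER_CUBIC))
E
```

```text
(no output)
```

View pics/crop1.png

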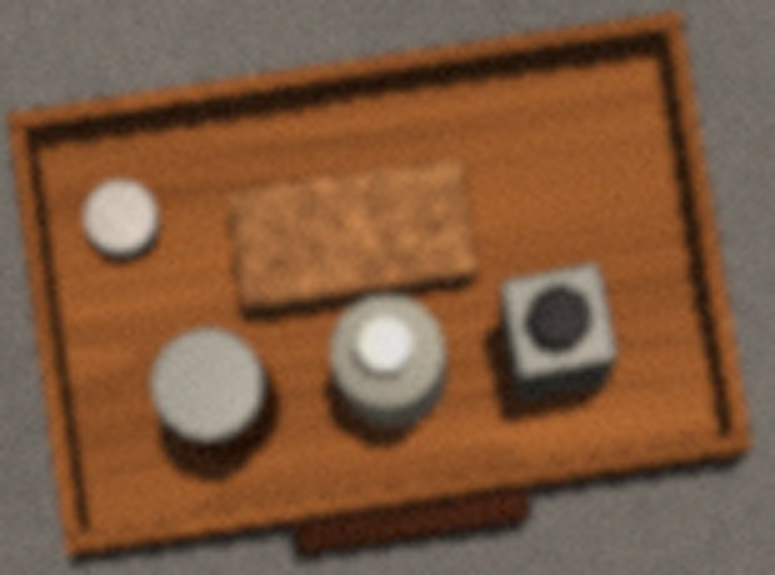

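The crop confirms the cork block, centred at about (355,240) in the crop, with the pot at (120,215). The jar lid is at (208,384), the flask cap at (384,343) and the can cap at (558,318).

```bash
python3 - <<'E'
from h import *
np.set_printoptions(precision=4,suppress=True)
p=cams.read_camera('top')
f=lambda u,z: atz(p,(225+(u[0]+.5)/5-.5,180+(u[1]+.5)/5-.5),z)[:2]
for n,z,C in [('drawer',.05,[(12,117),(682,14),(747,450),(72,555)]),('block',.043,[(232,200),(465,165),(478,275),(245,312)]),('can',.112,[(500,285),(600,265),(614,358),(515,375)])]:
    P=np.array([f(c,z) for c in C]); e=P[0]-P[1]+P[3]-P[2]; g=P[0]-P[3]+P[1]-P[2]
    print(n,P.mean(0),'yaw',np.arctan2(-e[0],e[1]),np.arctan2(g[1],g[0]),'size',np.linalg.norm(e)/2,np.linalg.norm(g)/2)
for n,u,z in [('jar',(208,384),.116),('flask',(384,343),.13),('can',(558,318),.126),('pot',(120,215),.038)]: print(n,f(u,z))
E
```

```text
drawer [0.5898 0.0323] yaw 0.12620259181325305 0.11707188991556046 size 0.3116867185807639 0.20433204867614996
block [0.6115 0.0425] yaw 0.1259057395718129 0.09279256163524555 size 0.10845204356284487 0.05206226687157353
can [ 0.5615 -0.0476] yaw 0.15714972631210272 0.12520579470176396 size 0.04406364000511522 0.04061954346896867
jar [0.5376 0.1047]
flask [0.5516 0.0274]
can [ 0.5608 -0.0476]
pot [0.6262 0.1514]
```

step_arm:
  deltas:
    - {"offset":[0,0,0],"roll":-0.175}
    - {"offset":[0,0,0],"roll":-0.175}
    - {"offset":[0,0,0],"roll":-0.175}
    - {"offset":[0,0,0],"roll":-0.175}
    - {"offset":[0,0,0],"roll":-0.175}
    - {"offset":[0,0,0],"roll":-0.175}
    - {"offset":[0,0,0],"roll":-0.178}
    - {"offset":[4.3,2.45,0],"roll":0}
    - {"offset":[4.3,2.45,0],"roll":0}
    - {"offset":[4.3,2.45,0],"roll":0}
    - {"offset":[4.3,2.45,0],"roll":0}
    - {"offset":[4.3,2.45,0],"roll":0}
  fingers: 6.8
  grip_force: 15

```text
t: 4.6
tool_pos: [0.3642, -0.3073, 0.2188]
orientation: [2.084, 2.35, 0.0]
force: [-0.7, -0.6, -0.7]
opening: 0.0682
```

step_arm:
  deltas:
    - {"offset":[4.3,2.45,0],"roll":0}
    - {"offset":[4.3,2.45,0],"roll":0}
    - {"offset":[4.3,2.45,0],"roll":0}
    - {"offset":[4.3,2.45,0],"roll":0}
    - {"offset":[4.3,2.45,0],"roll":0}
    - {"offset":[4.3,2.45,0],"roll":0}
    - {"offset":[4.3,2.45,0],"roll":0}
    - {"offset":[4.3,2.45,0],"roll":0}
    - {"offset":[4.3,2.45,0],"roll":0}
    - {"offset":[0,0,0],"roll":0}
    - {"offset":[0,0,0],"roll":0}

```text
t: 5.98
tool_pos: [0.5361, 0.1016, 0.2185]
orientation: [-2.083, -2.351, 0.001]
force: [0.7, 0.4, -0.1]
opening: 0.0678
```

```bash
cat > go.py <<'E'
import sys
from h import *
# go.py x y z psi : offset in tool axes (cm) needed now, and (after that) roll
np.set_printoptions(precision=2,suppress=True)
s=robot.read_state(); Rm=R.from_rotvec(s['orientation']).as_matrix()
psi=np.arctan2(Rm[1,1],Rm[0,1]); print('t',round(s['t'],2),'pos',np.round(s['tool_pos'],4),'psi',round(psi,4),'tilt',np.round(Rm[:2,2],4),'open',round(s['opening'],4),'F',s['force'])
a=list(map(float,sys.argv[1:]))
while a:
    x,y,z,ps=a[:4]; a=a[4:]
    d=-(ps-psi); d=(d+np.pi)%(2*np.pi)-np.pi
    v=Rm.T@(np.array([x,y,z])-s['tool_pos'])*100
    Rr=R.from_rotvec(s['orientation'])*R.from_rotvec([0,0,d])
    w=Rr.as_matrix().T@(np.array([x,y,z])-s['tool_pos'])*100
    print('off',v,'roll',round(d,3),'| off if rolled first',w)
E
python3 go.py .538 .105 .06 .12
```

```text
t 5.97 pos [0.54 0.1  0.22] psi 0.1207 tilt [-0. -0.] open 0.0678 F [ 0.65  0.37 -0.09]
off [ 0.32  0.24 15.85] roll 0.001 | off if rolled first [ 0.32  0.24 15.85]
```

step_arm:
  deltas:
    - {"offset":[0.3,0.25,0],"roll":0}
    - {"offset":[0,0,4],"roll":0}
    - {"offset":[0,0,4],"roll":0}
    - {"offset":[0,0,3.0],"roll":0}
    - {"offset":[0,0,2.5],"roll":0}
    - {"offset":[0,0,1.5],"roll":0}
    - {"offset":[0,0,0.85],"roll":0}
    - {"offset":[0,0,0],"roll":0}

```text
t: 6.98
tool_pos: [0.5385, 0.1049, 0.0602]
orientation: [-2.085, -2.35, 0.0]
force: [0.4, 0.2, 0.1]
opening: 0.068
```

```bash
sed -i "s/np.round(s\['tool_pos'\],4)/np.round(s['tool_pos'],4).tolist()/" go.py; python3 go.py .538 .105 .06 .12;python3 - <<'E'
from h import *
p=cams.read_camera('side'); c=p['pixels'][130:330,180:440,::-1]
cv2.imwrite('pics/s1.png',cv2.resize(c,None,fx=3,fy=3))
E
```

```text
t 6.97 pos [0.5385, 0.1049, 0.0602] psi 0.1196 tilt [-0.  0.] open 0.068 F [0.42 0.23 0.12]
off [ 0.01 -0.05  0.02] roll -0.0 | off if rolled first [ 0.01 -0.05  0.02]
```

View pics/s1.png

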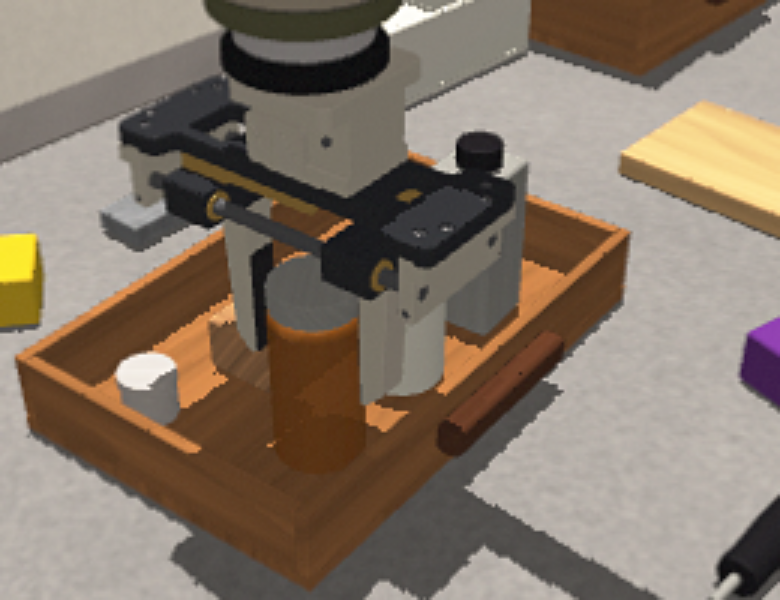

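step_arm:
  deltas:
    - {"offset":[0,0,0],"roll":0}
    - {"offset":[0,0,0],"roll":0}
    - {"offset":[0,0,0],"roll":0}
    - {"offset":[0,0,0],"roll":0}
    - {"offset":[0,0,0],"roll":0}
  fingers: 4
  grip_force: 20

```text
t: 7.65
tool_pos: [0.5389, 0.1052, 0.0608]
orientation: [2.084, 2.35, 0.001]
force: [-0.6, 0.1, 6.0]
opening: 0.0495
```

```bash
python3 go.py .613 .365 .16 .86
```

```text
t 7.65 pos [0.5389, 0.1052, 0.0608] psi 0.1201 tilt [0. 0.] open 0.0495 F [-0.58  0.06  5.97]
off [24.9  10.48 -9.91] roll -0.74 | off if rolled first [11.33 24.53 -9.91]
```

step_arm:
  deltas:
    - {"offset":[0,0,-1.5],"roll":0}
    - {"offset":[0,0,-3.5],"roll":0}
    - {"offset":[0,0,-3.5],"roll":0}
    - {"offset":[0,0,-1.5],"roll":0}
    - {"offset":[0,0,0],"roll":0}

```text
t: 8.28
tool_pos: [0.5391, 0.1052, 0.1611]
orientation: [2.083, 2.35, 0.002]
force: [-0.9, 0.5, -2.5]
opening: 0.0489
```

step_arm:
  deltas:
    - {"offset":[2.5,1.1,0],"roll":0}
    - {"offset":[4.5,1.9,0],"roll":0}
    - {"offset":[4.5,1.9,0],"roll":0}
    - {"offset":[4.5,1.9,0],"roll":0}
    - {"offset":[4.5,1.9,0],"roll":0}
    - {"offset":[3.0,1.2,0],"roll":0}
    - {"offset":[1.4,0.6,0],"roll":0}
    - {"offset":[0,0,0],"roll":-0.18}
    - {"offset":[0,0,0],"roll":-0.18}
    - {"offset":[0,0,0],"roll":-0.18}
    - {"offset":[0,0,0],"roll":-0.18}
    - {"offset":[0,0,0],"roll":-0.02}

```text
t: 9.78
tool_pos: [0.6118, 0.3644, 0.1574]
orientation: [-1.092, -2.943, 0.004]
force: [-0.2, -0.3, -2.2]
opening: 0.0492
```

```bash
python3 go.py .613 .365 .057 .86; python3 - <<'E'
from h import *
p=cams.read_camera('side'); save(p,'s2')
E
```

```text
t 9.78 pos [0.6118, 0.3644, 0.1574] psi 0.8599 tilt [-0. -0.] open 0.0492 F [-0.19 -0.29 -2.23]
off [-0.06  0.16 10.04] roll -0.0 | off if rolled first [-0.06  0.16 10.04]
```

View pics/s2.png

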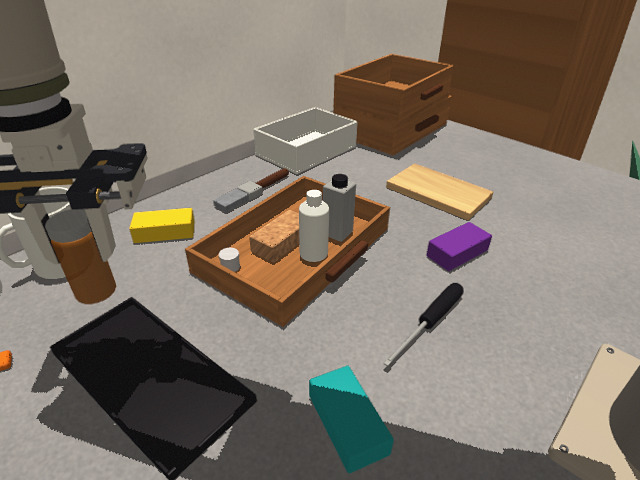

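step_arm:
  deltas:
    - {"offset":[0,0.15,2.0],"roll":0}
    - {"offset":[0,0,3.5],"roll":0}
    - {"offset":[0,0,2.5],"roll":0}
    - {"offset":[0,0,1.2],"roll":0}
    - {"offset":[0,0,0.5],"roll":0}
    - {"offset":[0,0,0.2],"roll":0}
    - {"offset":[0,0,0],"roll":0}
    - {"offset":[0,0,0],"roll":0}

```text
t: 10.82
tool_pos: [0.6145, 0.3664, 0.0623]
orientation: [1.093, 2.944, 0.002]
force: [-0.8, -0.6, -1.9]
opening: 0.049
```

```bash
python3 go.py .613 .365 .0568 .86
```

```text
t 10.82 pos [0.6145, 0.3664, 0.0623] psi 0.8599 tilt [0. 0.] open 0.049 F [-0.83 -0.64 -1.9 ]
off [ 0.02 -0.2   0.55] roll -0.0 | off if rolled first [ 0.02 -0.2   0.55]
```

step_arm:
  deltas:
    - {"offset":[0,0,0.3],"roll":0}
    - {"offset":[0,0,0],"roll":0}
    - {"offset":[0,0,0],"roll":0}

```text
t: 11.2
tool_pos: [0.6138, 0.366, 0.0581]
orientation: [-1.093, -2.945, 0.0]
force: [-0.6, -0.5, -2.2]
opening: 0.0493
```

step_arm:
  deltas:
    - {"offset":[0,0,0.15],"roll":0}
    - {"offset":[0,0,0],"roll":0}

```text
t: 11.45
tool_pos: [0.6141, 0.3661, 0.0569]
orientation: [1.093, 2.945, 0.0]
force: [0.1, -0.4, -1.2]
opening: 0.0492
```

```bash
python3 - <<'E'
from h import *
import subprocess
for i in range(4):
    cams.read_camera('side'); s=robot.read_state(); print(s['tool_pos'],s['force'])
E
python3 go.py .613 .365 .0568 .86
```

```text
[0.61406287 0.36609583 0.05684056] [ 0.31795176 -0.46251908 -1.3178548 ]
[0.61404603 0.36607726 0.05683413] [-0.44093609  0.34259365  0.07896674]
[0.61405562 0.36609969 0.05686007] [-1.67860481  0.02549504 -0.65306726]
[0.61404751 0.36610993 0.05687228] [-0.19673164 -0.55691586  0.63321211]
t 11.65 pos [0.614, 0.3661, 0.0569] psi 0.86 tilt [0. 0.] open 0.0496 F [-0.2  -0.56  0.63]
off [ 0.01 -0.15  0.01] roll 0.0 | off if rolled first [ 0.01 -0.15  0.01]
```

step_arm:
  deltas:
    - {"offset":[0,0,0],"roll":0}
    - {"offset":[0,0,0],"roll":0}
    - {"offset":[0,0,0],"roll":0}
    - {"offset":[0,0,-2],"roll":0}
    - {"offset":[0,0,-4],"roll":0}
    - {"offset":[0,0,-4],"roll":0}
    - {"offset":[0,0,-4],"roll":0}
    - {"offset":[0,0,-1.5],"roll":0}
    - {"offset":[0,0,0],"roll":0.185}
    - {"offset":[0,0,0],"roll":0.185}
    - {"offset":[0,0,0],"roll":0.185}
    - {"offset":[0,0,0],"roll":0.185}
  fingers: 6.8

```text
t: 13.15
tool_pos: [0.6135, 0.3659, 0.2107]
orientation: [-2.091, -2.344, 0.002]
force: [0.6, -0.0, -0.1]
opening: 0.0681
```

step_arm:
  deltas:
    - {"offset":[-4,-1.25,0],"roll":0}
    - {"offset":[-5,-1.55,0],"roll":0}
    - {"offset":[-5,-1.55,0],"roll":0}
    - {"offset":[-5,-1.55,0],"roll":0}
    - {"offset":[-5,-1.55,0],"roll":0}
    - {"offset":[-5,-1.55,0],"roll":0}
    - {"offset":[-4,-1.3,0],"roll":0}
    - {"offset":[0,0,0],"roll":0}
    - {"offset":[0,0,0],"roll":0}
    - {"offset":[0,0,0],"roll":0}

```text
t: 14.4
tool_pos: [0.5512, 0.0272, 0.2114]
orientation: [-2.082, -2.352, 0.0]
force: [-0.6, 0.2, -0.2]
opening: 0.0681
```

```bash
python3 go.py .551 .0266 .06 .12
```

```text
t 14.4 pos [0.5512, 0.0272, 0.2114] psi 0.1213 tilt [-0.  0.] open 0.0681 F [-0.58  0.16 -0.24]
off [-0.06 -0.02 15.14] roll 0.001 | off if rolled first [-0.06 -0.02 15.14]
```

step_arm:
  deltas:
    - {"offset":[0,0,2.5],"roll":0}
    - {"offset":[0,0,4],"roll":0}
    - {"offset":[0,0,4],"roll":0}
    - {"offset":[0,0,2.5],"roll":0}
    - {"offset":[0,0,1.5],"roll":0}
    - {"offset":[0,0,0.6],"roll":0}
    - {"offset":[0,0,0],"roll":0}
    - {"offset":[0,0,0],"roll":0}
    - {"offset":[0,0,0],"roll":0}

```text
t: 15.52
tool_pos: [0.5519, 0.026, 0.0617]
orientation: [2.083, 2.35, 0.002]
force: [-0.6, 1.0, 0.6]
opening: 0.068
```

step_arm:
  deltas:
    - {"offset":[0,0,0],"roll":0}
    - {"offset":[0,0,0],"roll":0}
    - {"offset":[0,0,0],"roll":0}
    - {"offset":[0,0,0],"roll":0}
    - {"offset":[0,0,0],"roll":0}
  fingers: 4
  grip_force: 20

```text
t: 16.15
tool_pos: [0.5513, 0.0261, 0.0608]
orientation: [2.084, 2.35, 0.0]
force: [0.2, 0.3, 1.8]
opening: 0.0496
```

```bash
python3 go.py .533 .359 .16 .86
```

```text
t 16.15 pos [0.5513, 0.0261, 0.0608] psi 0.12 tilt [ 0. -0.] open 0.0496 F [0.15 0.3  1.77]
off [33.27  2.17 -9.92] roll -0.74 | off if rolled first [23.11 24.04 -9.92]
```

step_arm:
  deltas:
    - {"offset":[0,0,-1.5],"roll":0}
    - {"offset":[0,0,-3.5],"roll":0}
    - {"offset":[0,0,-4.0],"roll":0}
    - {"offset":[0,0,-2],"roll":0}
    - {"offset":[0,0,0],"roll":0}

```text
t: 16.77
tool_pos: [0.5523, 0.026, 0.1725]
orientation: [2.082, 2.349, 0.003]
force: [0.5, -0.2, -2.0]
opening: 0.0491
```

step_arm:
  deltas:
    - {"offset":[2.2,0.2,0],"roll":0}
    - {"offset":[5,0.3,0],"roll":0}
    - {"offset":[5,0.3,0],"roll":0}
    - {"offset":[5,0.3,0],"roll":0}
    - {"offset":[5,0.3,0],"roll":0}
    - {"offset":[5,0.3,0],"roll":0}
    - {"offset":[4,0.3,0],"roll":0}
    - {"offset":[2.1,0.2,0],"roll":0}
    - {"offset":[0,0,0],"roll":-0.185}
    - {"offset":[0,0,0],"roll":-0.185}
    - {"offset":[0,0,0],"roll":-0.185}
    - {"offset":[0,0,0],"roll":-0.185}

```text
t: 18.27
tool_pos: [0.5329, 0.3581, 0.1691]
orientation: [-1.085, -2.947, 0.003]
force: [0.7, 0.1, -1.1]
opening: 0.0492
```

step_arm:
  deltas:
    - {"offset":[0,0,1],"roll":0}
    - {"offset":[0,0,3],"roll":0}
    - {"offset":[0,0,3],"roll":0}
    - {"offset":[0,0,1.5],"roll":0}
    - {"offset":[0,0,0.5],"roll":0}
    - {"offset":[0,0,0],"roll":0}
    - {"offset":[0,0,0],"roll":0}
    - {"offset":[0,0,0],"roll":0}

```text
t: 19.27
tool_pos: [0.5338, 0.3597, 0.0819]
orientation: [1.093, 2.944, 0.002]
force: [-0.3, -0.6, -2.1]
opening: 0.0493
```

```bash
python3 go.py .533 .359 .0568 .86
```

```text
t 19.27 pos [0.5338, 0.3597, 0.0819] psi 0.8598 tilt [0. 0.] open 0.0493 F [-0.25 -0.65 -2.09]
off [ 0.02 -0.11  2.51] roll -0.0 | off if rolled first [ 0.02 -0.11  2.51]
```

step_arm:
  deltas:
    - {"offset":[0,0,1.5],"roll":0}
    - {"offset":[0,0,0.6],"roll":0}
    - {"offset":[0,0,0.25],"roll":0}
    - {"offset":[0,0,0],"roll":0}
    - {"offset":[0,0,0],"roll":0}
    - {"offset":[0,0,0],"roll":0}
    - {"offset":[0,0,0],"roll":0}

```text
t: 20.15
tool_pos: [0.5331, 0.3593, 0.0571]
orientation: [1.093, 2.945, 0.0]
force: [0.0, 0.3, -1.6]
opening: 0.0495
```

```bash
python3 go.py .533 .359 .0568 .86
```

```text
t 20.15 pos [0.5331, 0.3593, 0.0571] psi 0.86 tilt [0. 0.] open 0.0495 F [ 0.02  0.29 -1.63]
off [-0.01 -0.03  0.03] roll -0.0 | off if rolled first [-0.01 -0.03  0.03]
```

step_arm:
  deltas:
    - {"offset":[0,0,0],"roll":0}
    - {"offset":[0,0,0],"roll":0}
    - {"offset":[0,0,0],"roll":0}
    - {"offset":[0,0,-2],"roll":0}
    - {"offset":[0,0,-4],"roll":0}
    - {"offset":[0,0,-4],"roll":0}
    - {"offset":[0,0,-4],"roll":0}
    - {"offset":[0,0,-1.5],"roll":0}
    - {"offset":[0,0,0],"roll":0.185}
    - {"offset":[0,0,0],"roll":0.185}
    - {"offset":[0,0,0],"roll":0.185}
    - {"offset":[0,0,0],"roll":0.18}
  fingers: 6.8

```text
t: 21.65
tool_pos: [0.5327, 0.3591, 0.2113]
orientation: [-2.085, -2.349, 0.002]
force: [-0.4, -0.1, -0.4]
opening: 0.0681
```

step_arm:
  deltas:
    - {"offset":[-4,-0.2,0],"roll":0}
    - {"offset":[-5,-0.25,0],"roll":0}
    - {"offset":[-5,-0.25,0],"roll":0}
    - {"offset":[-5,-0.25,0],"roll":0}
    - {"offset":[-5,-0.25,0],"roll":0}
    - {"offset":[-5,-0.25,0],"roll":0}
    - {"offset":[-5,-0.25,0],"roll":0}
    - {"offset":[-4,-0.2,0],"roll":0}
    - {"offset":[-2.8,-0.1,0],"roll":0}
    - {"offset":[0,0,0],"roll":0}
    - {"offset":[0,0,0],"roll":0}
    - {"offset":[0,0,0],"roll":0}

```text
t: 23.15
tool_pos: [0.564, -0.0469, 0.212]
orientation: [-2.077, -2.357, -0.0]
force: [-0.1, 1.3, 0.1]
opening: 0.068
```

```bash
python3 go.py .5618 -.0488 .06 .125
```

```text
t 23.15 pos [0.564, -0.0469, 0.212] psi 0.1263 tilt [-0.  0.] open 0.068 F [-0.14  1.29  0.05]
off [-0.17 -0.24 15.2 ] roll 0.001 | off if rolled first [-0.17 -0.24 15.2 ]
```

step_arm:
  deltas:
    - {"offset":[-0.2,-0.2,2.5],"roll":-0.014}
    - {"offset":[0,0,4],"roll":0}
    - {"offset":[0,0,4],"roll":0}
    - {"offset":[0,0,2.5],"roll":0}
    - {"offset":[0,0,1.5],"roll":0}
    - {"offset":[0,0,0.7],"roll":0}
    - {"offset":[0,0,0],"roll":0}
    - {"offset":[0,0,0],"roll":0}
    - {"offset":[0,0,0],"roll":0}

```text
t: 24.28
tool_pos: [0.5632, -0.0504, 0.0612]
orientation: [2.061, 2.369, 0.001]
force: [0.7, -0.3, 0.7]
opening: 0.0683
```

step_arm:
  deltas:
    - {"offset":[0,0,0],"roll":0}
    - {"offset":[0,0,0],"roll":0}
    - {"offset":[0,0,0],"roll":0}
    - {"offset":[0,0,0],"roll":0}
    - {"offset":[0,0,0],"roll":0}
    - {"offset":[0,0,0],"roll":0}
  fingers: 3.5
  grip_force: 20

```text
t: 25.02
tool_pos: [0.5624, -0.0503, 0.0602]
orientation: [2.062, 2.37, 0.0]
force: [-0.6, -0.3, 1.2]
opening: 0.0446
```

```bash
python3 go.py .453 .353 .16 .86
```

```text
t 25.02 pos [0.5624, -0.0503, 0.0602] psi 0.139 tilt [ 0. -0.] open 0.0446 F [-0.61 -0.3   1.16]
off [41.45 -5.25 -9.98] roll -0.721 | off if rolled first [34.6  23.42 -9.98]
```

step_arm:
  deltas:
    - {"offset":[0,0,-1.5],"roll":0}
    - {"offset":[0,0,-3.5],"roll":0}
    - {"offset":[0,0,-4.0],"roll":0}
    - {"offset":[0,0,-2],"roll":0}
    - {"offset":[0,0,0],"roll":0}

```text
t: 25.65
tool_pos: [0.5636, -0.0504, 0.172]
orientation: [2.06, 2.368, 0.003]
force: [-0.2, 0.4, -3.8]
opening: 0.0442
```

step_arm:
  deltas:
    - {"offset":[3,-0.4,0],"roll":0}
    - {"offset":[5,-0.6,0],"roll":0}
    - {"offset":[5,-0.65,0],"roll":0}
    - {"offset":[5,-0.65,0],"roll":0}
    - {"offset":[5,-0.65,0],"roll":0}
    - {"offset":[5,-0.65,0],"roll":0}
    - {"offset":[5,-0.65,0],"roll":0}
    - {"offset":[5,-0.6,0],"roll":0}
    - {"offset":[3.4,-0.4,0],"roll":0}
    - {"offset":[0,0,0],"roll":-0.18}
    - {"offset":[0,0,0],"roll":-0.18}
    - {"offset":[0,0,0],"roll":-0.18}

```text
t: 27.15
tool_pos: [0.4517, 0.3519, 0.1673]
orientation: [-1.345, -2.837, 0.005]
force: [-0.2, -0.0, -1.9]
opening: 0.0445
```

step_arm:
  deltas:
    - {"offset":[0,0,0],"roll":-0.18}
    - {"offset":[0,0,3],"roll":0}
    - {"offset":[0,0,3],"roll":0}
    - {"offset":[0,0,1.5],"roll":0}
    - {"offset":[0,0,1],"roll":0}
    - {"offset":[0,0,0],"roll":0}
    - {"offset":[0,0,0],"roll":0}
    - {"offset":[0,0,0],"roll":0}

```text
t: 28.15
tool_pos: [0.4538, 0.353, 0.0864]
orientation: [1.094, 2.944, 0.003]
force: [-0.7, 0.4, -2.4]
opening: 0.0444
```

```bash
python3 go.py .453 .353 .0562 .86
```

```text
t 28.15 pos [0.4538, 0.353, 0.0864] psi 0.859 tilt [0. 0.] open 0.0444 F [-0.69  0.42 -2.4 ]
off [ 0.06 -0.06  3.01] roll -0.001 | off if rolled first [ 0.06 -0.06  3.01]
```

step_arm:
  deltas:
    - {"offset":[0,0,2],"roll":0}
    - {"offset":[0,0,0.6],"roll":0}
    - {"offset":[0,0,0.2],"roll":0}
    - {"offset":[0,0,0],"roll":0}
    - {"offset":[0,0,0],"roll":0}
    - {"offset":[0,0,0],"roll":0}
    - {"offset":[0,0,0],"roll":0}

```text
t: 29.02
tool_pos: [0.4532, 0.3526, 0.0573]
orientation: [1.095, 2.945, 0.0]
force: [0.5, -0.4, -3.0]
opening: 0.0443
```

```bash
python3 go.py .453 .353 .0562 .86
```

```text
t 29.02 pos [0.4532, 0.3526, 0.0573] psi 0.8589 tilt [0. 0.] open 0.0443 F [ 0.46 -0.37 -2.97]
off [0.04 0.02 0.11] roll -0.001 | off if rolled first [0.04 0.02 0.11]
```

step_arm:
  deltas:
    - {"offset":[0,0,0.1],"roll":0}
    - {"offset":[0,0,0],"roll":0}
    - {"offset":[0,0,0],"roll":0}

```text
t: 29.4
tool_pos: [0.4531, 0.3525, 0.0562]
orientation: [1.095, 2.945, 0.0]
force: [0.4, -0.2, -2.8]
opening: 0.044
```

step_arm:
  deltas:
    - {"offset":[0,0,0],"roll":0}
    - {"offset":[0,0,0],"roll":0}
    - {"offset":[0,0,0],"roll":0}
    - {"offset":[0,0,-2],"roll":0}
    - {"offset":[0,0,-4],"roll":0}
    - {"offset":[0,0,-4],"roll":0}
    - {"offset":[0,0,-4],"roll":0}
    - {"offset":[0,0,-1.5],"roll":0}
    - {"offset":[0,0,0],"roll":0.187}
    - {"offset":[0,0,0],"roll":0.187}
    - {"offset":[0,0,0],"roll":0.187}
    - {"offset":[0,0,0],"roll":0.186}
  fingers: 7.4

```text
t: 30.9
tool_pos: [0.4526, 0.3523, 0.2105]
orientation: [-2.101, -2.336, 0.002]
force: [0.3, -0.2, 0.3]
opening: 0.0738
```

```bash
cat > m2.py <<'E'
from fit import *
np.set_printoptions(precision=4,suppress=True)
T=cams.read_camera('top');S=cams.read_camera('side'); save(S,'s3')
for tag,ps in (('both',[T,S]),('top',[T]),('side',[S])):
    print('block',tag,*fit('block',ps,[.6125,.042,.1],.008)[:2])
c=T['pixels'][180:295,225:380,::-1]
cv2.imwrite('pics/crop2.png',cv2.resize(c,None,fx=5,fy=5,interpolation=cv2.INTER_CUBIC))
E
python3 m2.py; python3 go.py .6125 .042 .16 .11
```

```text
block both [0.614  0.0425 0.1081] 0.07465763055430968
block top [0.6134 0.0429 0.1182] 0.04495571540650123
block side [0.6173 0.0414 0.1757] 0.07912493440182877
t 31.2 pos [0.4529, 0.3525, 0.2109] psi 0.1156 tilt [-0. -0.] open 0.074 F [ 0.8   0.02 -0.14]
off [-32.68  12.27   5.09] roll 0.006 | off if rolled first [-32.61  12.46   5.09]
```

View pics/s3.png

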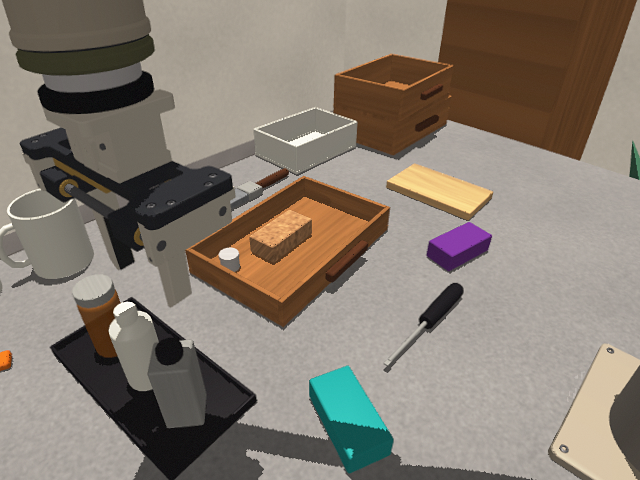

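View pics/crop2.png

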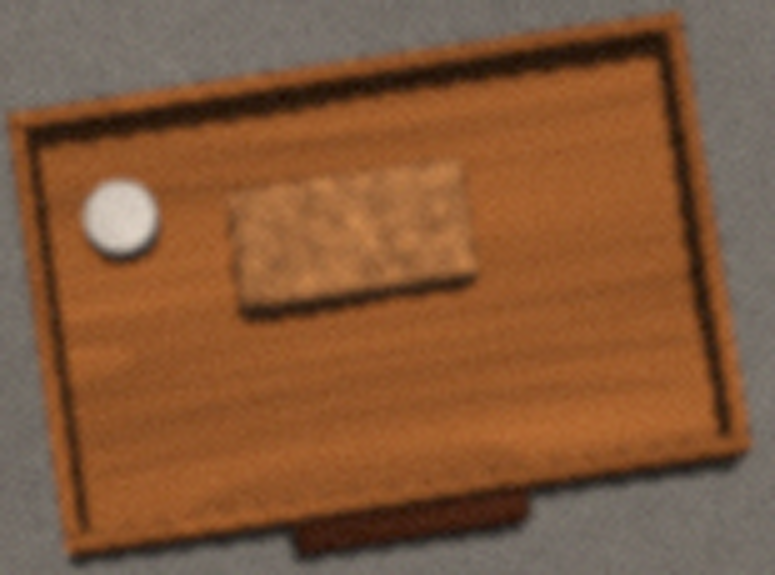

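The side view shows all three containers upright in the tray: jar (100,320), flask (133,345), can (178,385). The top crop shows the block undisturbed at about (355,240) and the pot at (120,215). I'll pick the block next.

step_arm:
  deltas:
    - {"offset":[-3,1.2,0],"roll":0}
    - {"offset":[-5,1.9,0],"roll":0}
    - {"offset":[-5,1.9,0],"roll":0}
    - {"offset":[-5,1.9,0],"roll":0}
    - {"offset":[-5,1.9,0],"roll":0}
    - {"offset":[-5,1.9,0],"roll":0}
    - {"offset":[-3.1,1.1,0],"roll":0}
    - {"offset":[-1.5,0.5,0],"roll":0}
    - {"offset":[0,0,3],"roll":0}
    - {"offset":[0,0,4],"roll":0}
    - {"offset":[0,0,3],"roll":0}
    - {"offset":[0,0,2],"roll":0}

```text
t: 32.7
tool_pos: [0.6106, 0.0432, 0.0893]
orientation: [-2.09, -2.343, 0.002]
force: [-0.4, 0.8, 0.5]
opening: 0.0742
```

step_arm:
  deltas:
    - {"offset":[0,0,1],"roll":0}
    - {"offset":[0,0,0],"roll":0}
    - {"offset":[0,0,0],"roll":0}
    - {"offset":[0,0,0],"roll":0}

```text
t: 33.2
tool_pos: [0.6126, 0.0423, 0.0825]
orientation: [2.093, 2.341, 0.002]
force: [-0.8, -1.2, -0.3]
opening: 0.0737
```

```bash
python3 go.py .6130 .0425 .013 .115
```

```text
t 33.2 pos [0.6126, 0.0423, 0.0825] psi 0.112 tilt [0. 0.] open 0.0737 F [-0.83 -1.18 -0.29]
off [0.02 0.02 6.95] roll -0.003 | off if rolled first [0.02 0.02 6.95]
```

step_arm:
  deltas:
    - {"offset":[0,0,2],"roll":0}
    - {"offset":[0,0,2],"roll":0}
    - {"offset":[0,0,1.5],"roll":0}
    - {"offset":[0,0,0.9],"roll":0}
    - {"offset":[0,0,0.4],"roll":0}
    - {"offset":[0,0,0],"roll":0}
    - {"offset":[0,0,0],"roll":0}
    - {"offset":[0,0,0],"roll":0}

```text
t: 34.2
tool_pos: [0.6123, 0.0423, 0.0138]
orientation: [2.093, 2.342, 0.001]
force: [-0.4, 0.5, 0.3]
opening: 0.0741
```

step_arm:
  deltas:
    - {"offset":[0,0,0],"roll":0}
    - {"offset":[0,0,0],"roll":0}
    - {"offset":[0,0,0],"roll":0}
    - {"offset":[0,0,0],"roll":0}
    - {"offset":[0,0,0],"roll":0}
  fingers: 4.8
  grip_force: 15

```text
t: 34.83
tool_pos: [0.612, 0.0423, 0.0133]
orientation: [2.093, 2.342, 0.0]
force: [0.5, 0.6, 1.5]
opening: 0.0546
```

step_arm:
  deltas:
    - {"offset":[0,0,-1.5],"roll":0}
    - {"offset":[0,0,-3],"roll":0}
    - {"offset":[0,0,-3.5],"roll":0}
    - {"offset":[0,0,-3],"roll":0}
    - {"offset":[0,0,0],"roll":0}

```text
t: 35.45
tool_pos: [0.614, 0.0423, 0.1273]
orientation: [2.09, 2.339, 0.006]
force: [-0.0, -0.3, -1.0]
opening: 0.0548
```

```bash
python3 go.py .51 -.329 .12 -1.529
```

```text
t 35.45 pos [0.614, 0.0423, 0.1273] psi 0.1121 tilt [ 0.01 -0.  ] open 0.0548 F [-0.05 -0.32 -1.03]
off [-35.73 -14.49   0.67] roll 1.641 | off if rolled first [-11.95  36.66   0.67]
```

step_arm:
  deltas:
    - {"offset":[-2.5,-1,0],"roll":0}
    - {"offset":[-5,-2.05,0],"roll":0}
    - {"offset":[-5,-2.05,0],"roll":0}
    - {"offset":[-5,-2.05,0],"roll":0}
    - {"offset":[-5,-2.05,0],"roll":0}
    - {"offset":[-5,-2.05,0],"roll":0}
    - {"offset":[-5,-2.05,0],"roll":0}
    - {"offset":[-3.2,-1.2,0],"roll":0}
    - {"offset":[0,0,0],"roll":0.18}
    - {"offset":[0,0,0],"roll":0.18}
    - {"offset":[0,0,0],"roll":0.18}
    - {"offset":[0,0,0],"roll":0.18}

```text
t: 36.95
tool_pos: [0.5066, -0.3281, 0.1215]
orientation: [-2.787, -1.445, 0.002]
force: [0.3, 0.2, -0.9]
opening: 0.055
```

step_arm:
  deltas:
    - {"offset":[0,0,0],"roll":0.18}
    - {"offset":[0,0,0],"roll":0.18}
    - {"offset":[0,0,0],"roll":0.18}
    - {"offset":[0,0,0],"roll":0.18}
    - {"offset":[0,0,0],"roll":0.18}
    - {"offset":[0,0,3],"roll":0.021}
    - {"offset":[0,0,2],"roll":0}
    - {"offset":[0,0,1],"roll":0}
    - {"offset":[0,0,0],"roll":0}
    - {"offset":[0,0,0],"roll":0}
    - {"offset":[0,0,0],"roll":0}

```text
t: 38.33
tool_pos: [0.5082, -0.3292, 0.0643]
orientation: [3.14, 0.066, 0.002]
force: [-0.2, 0.8, -1.1]
opening: 0.0549
```

```bash
python3 go.py .51 -.329 .0233 -1.531
```

```text
t 38.33 pos [0.5082, -0.3292, 0.0643] psi -1.5288 tilt [ 0. -0.] open 0.0549 F [-0.22  0.76 -1.12]
off [ 0.17 -0.01  4.1 ] roll 0.002 | off if rolled first [ 0.17 -0.01  4.1 ]
```

step_arm:
  deltas:
    - {"offset":[0.2,0,2],"roll":0}
    - {"offset":[0,0,1.2],"roll":0}
    - {"offset":[0,0,0.6],"roll":0}
    - {"offset":[0,0,0.15],"roll":0}
    - {"offset":[0,0,0],"roll":0}
    - {"offset":[0,0,0],"roll":0}
    - {"offset":[0,0,0],"roll":0}

```text
t: 39.2
tool_pos: [0.5096, -0.3287, 0.0238]
orientation: [3.141, 0.066, 0.0]
force: [0.6, 0.5, -1.2]
opening: 0.0549
```

```bash
python3 go.py .51 -.329 .0233 -1.531
```

```text
t 39.2 pos [0.5096, -0.3287, 0.0238] psi -1.529 tilt [ 0. -0.] open 0.0549 F [ 0.57  0.49 -1.25]
off [0.04 0.03 0.05] roll 0.002 | off if rolled first [0.04 0.03 0.05]
```

step_arm:
  deltas:
    - {"offset":[0,0,0.03],"roll":0}
    - {"offset":[0,0,0],"roll":0}
    - {"offset":[0,0,0],"roll":0}
    - {"offset":[0,0,0],"roll":0}
    - {"offset":[0,0,-2],"roll":0}
    - {"offset":[0,0,-4],"roll":0}
    - {"offset":[0,0,-5],"roll":0}
    - {"offset":[0,0,-5],"roll":0}
    - {"offset":[0,0,-3],"roll":0}
  fingers: 7.4

```text
t: 40.33
tool_pos: [0.5106, -0.3294, 0.2188]
orientation: [3.137, 0.066, 0.007]
force: [0.8, 0.3, 0.1]
opening: 0.0737
```

step_arm:
  deltas:
    - {"offset":[0,0,0],"roll":-0.184}
    - {"offset":[0,0,0],"roll":-0.184}
    - {"offset":[0,0,0],"roll":-0.184}
    - {"offset":[0,0,0],"roll":-0.184}
    - {"offset":[0,0,0],"roll":-0.184}
    - {"offset":[0,0,0],"roll":-0.184}
    - {"offset":[0,0,0],"roll":-0.184}
    - {"offset":[0,0,0],"roll":-0.184}
    - {"offset":[0,0,0],"roll":-0.184}
    - {"offset":[0,0,0],"roll":-0.184}
    - {"offset":[0,0,0],"roll":-0.184}
    - {"offset":[0,0,0],"roll":-0.184}
  fingers: 6.2

```text
t: 41.82
tool_pos: [0.5097, -0.3287, 0.2152]
orientation: [1.346, 2.837, -0.001]
force: [-1.4, -0.1, 0.4]
opening: 0.062
```

step_arm:
  deltas:
    - {"offset":[0,0,0],"roll":-0.18}
    - {"offset":[0,0,0],"roll":0}
    - {"offset":[0,0,0],"roll":0}

```text
t: 42.2
tool_pos: [0.5097, -0.3287, 0.2143]
orientation: [1.1, 2.942, -0.0]
force: [0.3, 0.4, 0.0]
opening: 0.0626
```

```bash
python3 go.py .4532 .3526 .0562 .859
```

```text
t 42.2 pos [0.5097, -0.3287, 0.2143] psi 0.8549 tilt [ 0. -0.] open 0.0626 F [0.26 0.43 0.04]
off [48.98 47.7  15.76] roll -0.004 | off if rolled first [48.79 47.9  15.76]
```

step_arm:
  deltas:
    - {"offset":[3.75,3.68,0],"roll":-0.004}
    - {"offset":[3.75,3.68,0],"roll":0}
    - {"offset":[3.75,3.68,0],"roll":0}
    - {"offset":[3.75,3.68,0],"roll":0}
    - {"offset":[3.75,3.68,0],"roll":0}
    - {"offset":[3.75,3.68,0],"roll":0}
    - {"offset":[3.75,3.68,0],"roll":0}
    - {"offset":[3.75,3.68,0],"roll":0}
    - {"offset":[3.75,3.68,0],"roll":0}
    - {"offset":[3.75,3.68,0],"roll":0}
    - {"offset":[3.75,3.68,0],"roll":0}
    - {"offset":[3.75,3.68,0],"roll":0}

```text
t: 43.7
tool_pos: [0.4546, 0.3013, 0.2139]
orientation: [1.093, 2.945, 0.001]
force: [0.5, -0.7, 0.7]
opening: 0.062
```

step_arm:
  deltas:
    - {"offset":[2.5,2.4,0],"roll":0}
    - {"offset":[1.3,1.2,0],"roll":0}
    - {"offset":[0,0,0],"roll":0}
    - {"offset":[0,0,0],"roll":0}
    - {"offset":[0,0,0],"roll":0}
    - {"offset":[0,0,0],"roll":0}

```text
t: 44.45
tool_pos: [0.4498, 0.3508, 0.2135]
orientation: [1.091, 2.946, 0.0]
force: [-0.7, 0.1, 0.0]
opening: 0.0619
```

```bash
python3 go.py .4532 .3526 .0562 .859; python3 - <<'E'
from fit import *
T=cams.read_camera('top');S=cams.read_camera('side'); save(T,'t4')
for tag,ps in (('both',[T,S]),('top',[T]),('side',[S])):
    print('block',tag,*fit('block',ps,[.51,-.329,1.61],.018)[:2])
E
```

```text
t 44.45 pos [0.4498, 0.3508, 0.2135] psi 0.8616 tilt [0. 0.] open 0.0619 F [-0.72  0.11  0.04]
off [-0.13  0.35 15.73] roll 0.003 | off if rolled first [-0.13  0.35 15.73]
block both [ 0.51131161 -0.32907488  1.64464255] 0.08497288193232877
block top [ 0.51004973 -0.32912267  1.6115586 ] 0.08550911325308341
block side [ 0.51253851 -0.33264855  1.6463584 ] 0.07795360228586978
```

View pics/t4.png

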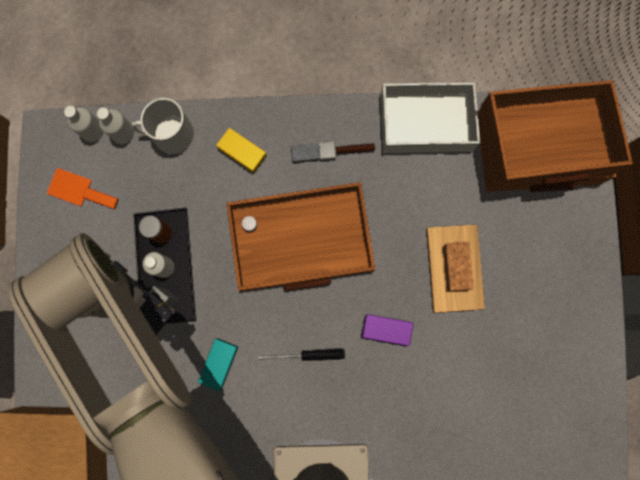

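The block lies centred on the panel at (458,266), with its long side along the panel. The drawer now holds only the pot at (249,223). Next I take the can back.

step_arm:
  deltas:
    - {"offset":[-0.1,0.35,2.5],"roll":0.003}
    - {"offset":[0,0,4],"roll":0}
    - {"offset":[0,0,4],"roll":0}
    - {"offset":[0,0,2.5],"roll":0}
    - {"offset":[0,0,1.5],"roll":0}
    - {"offset":[0,0,0.8],"roll":0}
    - {"offset":[0,0,0.3],"roll":0}
    - {"offset":[0,0,0],"roll":0}
    - {"offset":[0,0,0],"roll":0}
    - {"offset":[0,0,0],"roll":0}

```text
t: 46.0
tool_pos: [0.4529, 0.3539, 0.058]
orientation: [1.093, 2.945, 0.001]
force: [0.2, 0.4, 0.2]
opening: 0.0621
```

```bash
python3 go.py .4532 .3526 .0562 .859
```

```text
t 46.0 pos [0.4529, 0.3539, 0.058] psi 0.86 tilt [0. 0.] open 0.0621 F [0.24 0.42 0.25]
off [-0.11 -0.07  0.18] roll 0.001 | off if rolled first [-0.11 -0.07  0.18]
```

step_arm:
  deltas:
    - {"offset":[-0.11,-0.07,0.12],"roll":0}
    - {"offset":[0,0,0],"roll":0}
    - {"offset":[0,0,0],"roll":0}

```text
t: 46.38
tool_pos: [0.4528, 0.3523, 0.0561]
orientation: [-1.093, -2.945, 0.0]
force: [-0.3, -0.3, -0.4]
opening: 0.0616
```

step_arm:
  deltas:
    - {"offset":[0,0,0],"roll":0}
    - {"offset":[0,0,0],"roll":0}
    - {"offset":[0,0,0],"roll":0}
    - {"offset":[0,0,0],"roll":0}
    - {"offset":[0,0,0],"roll":0}
    - {"offset":[0,0,0],"roll":0}
  fingers: 3.5
  grip_force: 20

```text
t: 47.12
tool_pos: [0.4529, 0.3524, 0.0561]
orientation: [1.093, 2.945, 0.0]
force: [1.2, 0.2, -1.2]
opening: 0.0441
```

```bash
python3 go.py .5624 -.0503 .16 .139
```

```text
t 47.12 pos [0.4529, 0.3524, 0.0561] psi 0.86 tilt [0. 0.] open 0.0441 F [ 1.18  0.24 -1.24]
off [-34.57 -23.37 -10.39] roll 0.721 | off if rolled first [-41.4    5.27 -10.39]
```

step_arm:
  deltas:
    - {"offset":[0,0,-1.5],"roll":0}
    - {"offset":[0,0,-3.5],"roll":0}
    - {"offset":[0,0,-4],"roll":0}
    - {"offset":[0,0,-2],"roll":0}
    - {"offset":[0,0,0],"roll":0}

```text
t: 47.75
tool_pos: [0.4539, 0.353, 0.1681]
orientation: [1.092, 2.943, 0.005]
force: [-0.7, -0.3, -3.8]
opening: 0.0443
```

step_arm:
  deltas:
    - {"offset":[-2.5,-1.7,0],"roll":0}
    - {"offset":[-4,-2.7,0],"roll":0}
    - {"offset":[-4,-2.7,0],"roll":0}
    - {"offset":[-4,-2.7,0],"roll":0}
    - {"offset":[-4,-2.7,0],"roll":0}
    - {"offset":[-4,-2.7,0],"roll":0}
    - {"offset":[-4,-2.7,0],"roll":0}
    - {"offset":[-4,-2.7,0],"roll":0}
    - {"offset":[-2.6,-1.85,0],"roll":0}
    - {"offset":[-1.45,-0.9,0],"roll":0}

```text
t: 49.0
tool_pos: [0.5614, -0.0514, 0.1639]
orientation: [-1.095, -2.941, 0.001]
force: [-0.5, 0.7, -2.3]
opening: 0.0441
```

step_arm:
  deltas:
    - {"offset":[0,0,0],"roll":0.18}
    - {"offset":[0,0,0],"roll":0.18}
    - {"offset":[0,0,0],"roll":0.18}
    - {"offset":[0,0,0],"roll":0.18}
    - {"offset":[0,0,0],"roll":0.001}
    - {"offset":[0,0,2],"roll":0}
    - {"offset":[0,0,1],"roll":0}
    - {"offset":[0,0,0],"roll":0}
    - {"offset":[0,0,0],"roll":0}
    - {"offset":[0,0,0],"roll":0}

```text
t: 50.25
tool_pos: [0.5629, -0.0501, 0.1368]
orientation: [2.061, 2.37, 0.001]
force: [-0.3, 0.4, -2.4]
opening: 0.044
```

```bash
python3 go.py .5624 -.0503 .0605 .139
```

```text
t 50.25 pos [0.5629, -0.0501, 0.1368] psi 0.1392 tilt [ 0. -0.] open 0.044 F [-0.31  0.36 -2.44]
off [-0.01 -0.06  7.63] roll 0.0 | off if rolled first [-0.01 -0.06  7.63]
```

step_arm:
  deltas:
    - {"offset":[0,0,2],"roll":0}
    - {"offset":[0,0,2],"roll":0}
    - {"offset":[0,0,1.8],"roll":0}
    - {"offset":[0,0,1],"roll":0}
    - {"offset":[0,0,0.4],"roll":0}
    - {"offset":[0,0,0.2],"roll":0}
    - {"offset":[0,0,0],"roll":0}
    - {"offset":[0,0,0],"roll":0}
    - {"offset":[0,0,0],"roll":0}
    - {"offset":[0,0,0],"roll":0}

```text
t: 51.5
tool_pos: [0.5626, -0.0501, 0.0624]
orientation: [2.062, 2.37, 0.0]
force: [0.1, 0.1, -2.9]
opening: 0.044
```

```bash
python3 go.py .5624 -.0503 .0602 .139
```

```text
t 51.5 pos [0.5626, -0.0501, 0.0624] psi 0.139 tilt [ 0. -0.] open 0.044 F [ 0.13  0.15 -2.89]
off [-0.02 -0.02  0.22] roll -0.0 | off if rolled first [-0.02 -0.02  0.22]
```

step_arm:
  deltas:
    - {"offset":[0,0,0.2],"roll":0}
    - {"offset":[0,0,0],"roll":0}
    - {"offset":[0,0,0],"roll":0}
    - {"offset":[0,0,0],"roll":0}

```text
t: 52.0
tool_pos: [0.5624, -0.05, 0.0601]
orientation: [-2.062, -2.37, 0.0]
force: [0.0, -0.3, -2.0]
opening: 0.0442
```

step_arm:
  deltas:
    - {"offset":[0,0,0],"roll":0}
    - {"offset":[0,0,0],"roll":0}
    - {"offset":[0,0,0],"roll":0}
    - {"offset":[0,0,-2],"roll":0}
    - {"offset":[0,0,-4],"roll":0}
    - {"offset":[0,0,-4],"roll":0}
    - {"offset":[0,0,-4],"roll":0}
    - {"offset":[0,0,-1.2],"roll":0}
    - {"offset":[3,0.2,0],"roll":0}
    - {"offset":[5,0.35,0],"roll":0}
    - {"offset":[5,0.35,0],"roll":0}
    - {"offset":[5,0.35,0],"roll":0}
  fingers: 6.6

```text
t: 53.5
tool_pos: [0.5491, 0.1314, 0.2117]
orientation: [-2.062, -2.37, 0.001]
force: [1.0, -0.0, 0.3]
opening: 0.0664
```

step_arm:
  deltas:
    - {"offset":[5,0.35,0],"roll":0}
    - {"offset":[5,0.35,0],"roll":0}
    - {"offset":[5,0.35,0],"roll":0}
    - {"offset":[5,0.3,0],"roll":0}
    - {"offset":[3,0.2,0],"roll":0}
    - {"offset":[0,0,0],"roll":-0.18}
    - {"offset":[0,0,0],"roll":-0.18}
    - {"offset":[0,0,0],"roll":-0.18}
    - {"offset":[0,0,0],"roll":-0.18}
    - {"offset":[0,0,0],"roll":-0.001}
    - {"offset":[0,0,0],"roll":0}
    - {"offset":[0,0,0],"roll":0}

```text
t: 55.0
tool_pos: [0.5332, 0.3598, 0.212]
orientation: [-1.097, -2.944, 0.0]
force: [0.4, 0.1, -0.2]
opening: 0.0657
```

```bash
python3 go.py .5331 .3593 .0569 .86
```

```text
t 55.0 pos [0.5332, 0.3598, 0.212] psi 0.8576 tilt [-0. -0.] open 0.0657 F [ 0.39  0.14 -0.17]
off [-0.03 -0.05 15.51] roll -0.002 | off if rolled first [-0.03 -0.05 15.51]
```

step_arm:
  deltas:
    - {"offset":[0,0,2.5],"roll":-0.002}
    - {"offset":[0,0,4],"roll":0}
    - {"offset":[0,0,4],"roll":0}
    - {"offset":[0,0,2.5],"roll":0}
    - {"offset":[0,0,1.5],"roll":0}
    - {"offset":[0,0,0.7],"roll":0}
    - {"offset":[0,0,0.25],"roll":0}
    - {"offset":[0,0,0],"roll":0}
    - {"offset":[0,0,0],"roll":0}
    - {"offset":[0,0,0],"roll":0}
    - {"offset":[0,0,0],"roll":0}

```text
t: 56.38
tool_pos: [0.5335, 0.36, 0.0579]
orientation: [1.09, 2.946, 0.0]
force: [0.4, -0.6, -0.0]
opening: 0.0661
```

```bash
python3 go.py .5331 .3593 .0569 .86
```

```text
t 56.38 pos [0.5335, 0.36, 0.0579] psi 0.862 tilt [0. 0.] open 0.0661 F [ 0.42 -0.59 -0.02]
off [-0.02 -0.07  0.1 ] roll 0.002 | off if rolled first [-0.02 -0.07  0.1 ]
```

step_arm:
  deltas:
    - {"offset":[-0.02,-0.07,0.1],"roll":0}
    - {"offset":[0,0,0],"roll":0}
    - {"offset":[0,0,0],"roll":0}

```text
t: 56.75
tool_pos: [0.533, 0.3592, 0.0566]
orientation: [-1.09, -2.946, 0.0]
force: [0.1, -0.1, 0.1]
opening: 0.066
```

step_arm:
  deltas:
    - {"offset":[0,0,0],"roll":0}
    - {"offset":[0,0,0],"roll":0}
    - {"offset":[0,0,0],"roll":0}
    - {"offset":[0,0,0],"roll":0}
    - {"offset":[0,0,0],"roll":0}
  fingers: 4
  grip_force: 20

```text
t: 57.38
tool_pos: [0.533, 0.3593, 0.0567]
orientation: [1.09, 2.946, 0.0]
force: [0.9, 1.2, 0.3]
opening: 0.0489
```

step_arm:
  deltas:
    - {"offset":[0,0,-1.5],"roll":0}
    - {"offset":[0,0,-3.5],"roll":0}
    - {"offset":[0,0,-4],"roll":0}
    - {"offset":[0,0,-2],"roll":0}
    - {"offset":[0,0,0],"roll":0}
    - {"offset":[0,0,0],"roll":0}

```text
t: 58.12
tool_pos: [0.5321, 0.3588, 0.1647]
orientation: [-1.09, -2.945, 0.003]
force: [-0.7, 0.7, -1.8]
opening: 0.0493
```

```bash
python3 go.py .5513 .0261 .0608 .12
```

```text
t 58.12 pos [0.5321, 0.3588, 0.1647] psi 0.862 tilt [-0. -0.] open 0.0493 F [-0.69  0.67 -1.81]
off [-23.12 -23.98  10.43] roll 0.742 | off if rolled first [-33.25  -2.05  10.43]
```

step_arm:
  deltas:
    - {"offset":[-2,-2.1,0],"roll":0}
    - {"offset":[-3.5,-3.6,0],"roll":0}
    - {"offset":[-3.5,-3.6,0],"roll":0}
    - {"offset":[-3.5,-3.6,0],"roll":0}
    - {"offset":[-3.5,-3.6,0],"roll":0}
    - {"offset":[-3.5,-3.6,0],"roll":0}
    - {"offset":[-2.3,-2.5,0],"roll":0}
    - {"offset":[-1.3,-1.4,0],"roll":0}
    - {"offset":[0,0,0],"roll":0.185}
    - {"offset":[0,0,0],"roll":0.185}
    - {"offset":[0,0,0],"roll":0.185}
    - {"offset":[0,0,0],"roll":0.185}

```text
t: 59.62
tool_pos: [0.5514, 0.0275, 0.1653]
orientation: [-2.087, -2.346, 0.002]
force: [0.6, 0.2, -1.6]
opening: 0.0494
```

step_arm:
  deltas:
    - {"offset":[0,0,2],"roll":0.002}
    - {"offset":[0,0,1],"roll":0}
    - {"offset":[0,0,0],"roll":0}
    - {"offset":[0,0,0],"roll":0}
    - {"offset":[0,0,0],"roll":0}
    - {"offset":[0,0,0],"roll":0}

```text
t: 60.38
tool_pos: [0.5525, 0.0266, 0.1372]
orientation: [2.083, 2.35, 0.001]
force: [0.0, 0.2, -1.6]
opening: 0.0491
```

```bash
python3 go.py .5513 .0261 .0608 .12
```

```text
t 60.38 pos [0.5525, 0.0266, 0.1372] psi 0.1203 tilt [ 0. -0.] open 0.0491 F [ 0.    0.23 -1.56]
off [-0.04 -0.13  7.64] roll 0.0 | off if rolled first [-0.04 -0.13  7.64]
```

step_arm:
  deltas:
    - {"offset":[-0.04,-0.1,2],"roll":0}
    - {"offset":[0,0,2],"roll":0}
    - {"offset":[0,0,1.8],"roll":0}
    - {"offset":[0,0,1],"roll":0}
    - {"offset":[0,0,0.5],"roll":0}
    - {"offset":[0,0,0.2],"roll":0}
    - {"offset":[0,0,0],"roll":0}
    - {"offset":[0,0,0],"roll":0}
    - {"offset":[0,0,0],"roll":0}
    - {"offset":[0,0,0],"roll":0}

```text
t: 61.62
tool_pos: [0.5514, 0.0262, 0.0619]
orientation: [2.084, 2.35, 0.0]
force: [0.0, -0.5, -1.4]
opening: 0.0491
```

```bash
python3 go.py .5513 .0261 .0608 .12
```

```text
t 61.62 pos [0.5514, 0.0262, 0.0619] psi 0.12 tilt [ 0. -0.] open 0.0491 F [ 0.   -0.5  -1.35]
off [-0.01 -0.01  0.11] roll 0.0 | off if rolled first [-0.01 -0.01  0.11]
```

step_arm:
  deltas:
    - {"offset":[0,0,0.1],"roll":0}
    - {"offset":[0,0,0],"roll":0}
    - {"offset":[0,0,0],"roll":0}
    - {"offset":[0,0,0],"roll":0}

```text
t: 62.12
tool_pos: [0.5512, 0.0262, 0.0606]
orientation: [-2.084, -2.351, -0.0]
force: [0.2, -0.1, -1.3]
opening: 0.0493
```

step_arm:
  deltas:
    - {"offset":[0,0,0],"roll":0}
    - {"offset":[0,0,0],"roll":0}
    - {"offset":[0,0,0],"roll":0}
    - {"offset":[0,0,-2],"roll":0}
    - {"offset":[0,0,-4],"roll":0}
    - {"offset":[0,0,-4],"roll":0}
    - {"offset":[0,0,-4],"roll":0}
    - {"offset":[0,0,-1.2],"roll":0}
    - {"offset":[3,0.9,0],"roll":0}
    - {"offset":[5,1.6,0],"roll":0}
    - {"offset":[5,1.6,0],"roll":0}
    - {"offset":[5,1.6,0],"roll":0}
  fingers: 6.6

```text
t: 63.62
tool_pos: [0.586, 0.2131, 0.2122]
orientation: [-2.084, -2.35, 0.001]
force: [0.9, -0.3, 0.5]
opening: 0.066
```

step_arm:
  deltas:
    - {"offset":[5,1.6,0],"roll":0}
    - {"offset":[5,1.5,0],"roll":0}
    - {"offset":[3,0.9,0],"roll":0}
    - {"offset":[2,0.6,0],"roll":0}
    - {"offset":[0,0,0],"roll":-0.185}
    - {"offset":[0,0,0],"roll":-0.185}
    - {"offset":[0,0,0],"roll":-0.185}
    - {"offset":[0,0,0],"roll":-0.185}
    - {"offset":[0,0,0],"roll":0}
    - {"offset":[0,0,0],"roll":0}

```text
t: 64.88
tool_pos: [0.6137, 0.366, 0.2122]
orientation: [-1.099, -2.942, 0.001]
force: [-0.5, 0.6, -0.1]
opening: 0.0661
```

```bash
python3 go.py .6140 .3661 .0569 .86
```

```text
t 64.88 pos [0.6137, 0.366, 0.2122] psi 0.8558 tilt [-0. -0.] open 0.0661 F [-0.54  0.62 -0.15]
off [-0.02  0.03 15.53] roll -0.004 | off if rolled first [-0.02  0.03 15.53]
```

step_arm:
  deltas:
    - {"offset":[0,0,2.5],"roll":0}
    - {"offset":[0,0,4],"roll":0}
    - {"offset":[0,0,4],"roll":0}
    - {"offset":[0,0,2.5],"roll":0}
    - {"offset":[0,0,1.5],"roll":0}
    - {"offset":[0,0,0.7],"roll":0}
    - {"offset":[0,0,0.3],"roll":0}
    - {"offset":[0,0,0],"roll":0}
    - {"offset":[0,0,0],"roll":0}
    - {"offset":[0,0,0],"roll":0}
    - {"offset":[0,0,0],"roll":0}

```text
t: 66.25
tool_pos: [0.6141, 0.3662, 0.058]
orientation: [1.093, 2.945, 0.001]
force: [0.5, -0.5, -0.9]
opening: 0.0661
```

```bash
python3 go.py .6140 .3661 .0569 .86
```

```text
t 66.25 pos [0.6141, 0.3662, 0.058] psi 0.8599 tilt [0. 0.] open 0.0661 F [ 0.46 -0.46 -0.87]
off [ 0.   -0.01  0.11] roll -0.0 | off if rolled first [ 0.   -0.01  0.11]
```

step_arm:
  deltas:
    - {"offset":[0,0,0.07],"roll":0}
    - {"offset":[0,0,0],"roll":0}
    - {"offset":[0,0,0],"roll":0}

```text
t: 66.62
tool_pos: [0.6139, 0.3661, 0.0569]
orientation: [-1.093, -2.945, 0.0]
force: [-0.4, -0.2, -0.4]
opening: 0.0664
```

step_arm:
  deltas:
    - {"offset":[0,0,0],"roll":0}
    - {"offset":[0,0,0],"roll":0}
    - {"offset":[0,0,0],"roll":0}
    - {"offset":[0,0,0],"roll":0}
    - {"offset":[0,0,0],"roll":0}
  fingers: 4
  grip_force: 20

```text
t: 67.25
tool_pos: [0.6139, 0.3661, 0.057]
orientation: [-1.093, -2.945, -0.0]
force: [0.2, -0.4, -0.1]
opening: 0.0491
```

step_arm:
  deltas:
    - {"offset":[0,0,-1.5],"roll":0}
    - {"offset":[0,0,-3.5],"roll":0}
    - {"offset":[0,0,-4],"roll":0}
    - {"offset":[0,0,-2],"roll":0}
    - {"offset":[0,0,0],"roll":0}
    - {"offset":[0,0,0],"roll":0}

```text
t: 68.0
tool_pos: [0.613, 0.3657, 0.1648]
orientation: [-1.092, -2.943, 0.003]
force: [-0.1, -0.5, -3.2]
opening: 0.0497
```

```bash
python3 go.py .5389 .1052 .0608 .12
```

```text
t 68.0 pos [0.613, 0.3657, 0.1648] psi 0.86 tilt [-0. -0.] open 0.0497 F [-0.13 -0.53 -3.18]
off [-11.39 -24.55  10.45] roll 0.74 | off if rolled first [-24.96 -10.45  10.45]
```

step_arm:
  deltas:
    - {"offset":[-1.2,-2.6,0],"roll":0}
    - {"offset":[-2.2,-4.7,0],"roll":0}
    - {"offset":[-2.2,-4.7,0],"roll":0}
    - {"offset":[-2.2,-4.7,0],"roll":0}
    - {"offset":[-1.8,-4,0],"roll":0}
    - {"offset":[-1.2,-2.6,0],"roll":0}
    - {"offset":[-0.6,-1.25,0],"roll":0}
    - {"offset":[0,0,0],"roll":0.185}
    - {"offset":[0,0,0],"roll":0.185}
    - {"offset":[0,0,0],"roll":0.185}
    - {"offset":[0,0,0],"roll":0.185}

```text
t: 69.38
tool_pos: [0.5396, 0.1064, 0.1656]
orientation: [-2.09, -2.344, 0.002]
force: [-0.3, -0.9, -2.5]
opening: 0.0491
```

step_arm:
  deltas:
    - {"offset":[0,0,2],"roll":0}
    - {"offset":[0,0,1],"roll":0}
    - {"offset":[0,0,0],"roll":0}
    - {"offset":[0,0,0],"roll":0}
    - {"offset":[0,0,0],"roll":0}
    - {"offset":[0,0,0],"roll":0}

```text
t: 70.12
tool_pos: [0.5406, 0.1057, 0.1375]
orientation: [2.084, 2.35, 0.001]
force: [0.2, 0.8, -1.9]
opening: 0.0488
```

```bash
python3 go.py .5389 .1052 .0608 .12
```

```text
t 70.12 pos [0.5406, 0.1057, 0.1375] psi 0.1202 tilt [0. 0.] open 0.0488 F [ 0.16  0.82 -1.89]
off [-0.03 -0.18  7.67] roll 0.0 | off if rolled first [-0.03 -0.18  7.67]
```

step_arm:
  deltas:
    - {"offset":[-0.03,-0.14,2],"roll":0}
    - {"offset":[0,0,2],"roll":0}
    - {"offset":[0,0,1.8],"roll":0}
    - {"offset":[0,0,1],"roll":0}
    - {"offset":[0,0,0.5],"roll":0}
    - {"offset":[0,0,0.2],"roll":0}
    - {"offset":[0,0,0],"roll":0}
    - {"offset":[0,0,0],"roll":0}
    - {"offset":[0,0,0],"roll":0}
    - {"offset":[0,0,0],"roll":0}

```text
t: 71.38
tool_pos: [0.539, 0.1052, 0.0622]
orientation: [2.084, 2.35, 0.0]
force: [-0.2, -0.1, -1.9]
opening: 0.0492
```

```bash
python3 go.py .5389 .1052 .0606 .12
```

```text
t 71.38 pos [0.539, 0.1052, 0.0622] psi 0.12 tilt [0. 0.] open 0.0492 F [-0.21 -0.07 -1.85]
off [-0.   -0.01  0.16] roll 0.0 | off if rolled first [-0.   -0.01  0.16]
```

Lower, release, rise and retreat in -x/-y, well above everything.

step_arm:
  deltas:
    - {"offset":[0,0,0.13],"roll":0}
    - {"offset":[0,0,0],"roll":0}
    - {"offset":[0,0,0],"roll":0}
    - {"offset":[0,0,0],"roll":0}

```text
t: 71.88
tool_pos: [0.539, 0.1053, 0.0609]
orientation: [2.084, 2.35, 0.0]
force: [-0.7, 0.1, 1.2]
opening: 0.0494
```

step_arm:
  deltas:
    - {"offset":[0,0,0],"roll":0}
    - {"offset":[0,0,0],"roll":0}
    - {"offset":[0,0,0],"roll":0}
    - {"offset":[0,0,-2],"roll":0}
    - {"offset":[0,0,-4],"roll":0}
    - {"offset":[0,0,-4],"roll":0}
    - {"offset":[0,0,-4],"roll":0}
    - {"offset":[0,0,-2],"roll":0}
    - {"offset":[5,0,0],"roll":0}
    - {"offset":[5,0,0],"roll":0}
    - {"offset":[5,0,0],"roll":0}
    - {"offset":[5,0,0],"roll":0}
  fingers: 6.6

```text
t: 73.38
tool_pos: [0.5141, 0.3052, 0.2195]
orientation: [-2.084, -2.35, 0.002]
force: [1.1, 0.1, 0.2]
opening: 0.0661
```

step_arm:
  deltas:
    - {"offset":[5,0,0],"roll":0}
    - {"offset":[3,0,0],"roll":0}
    - {"offset":[0,0,0],"roll":0}
    - {"offset":[0,0,0],"roll":0}
    - {"offset":[0,0,0],"roll":0}

```text
t: 74.0
tool_pos: [0.5056, 0.382, 0.2204]
orientation: [2.086, 2.349, -0.001]
force: [0.8, -0.5, -0.5]
opening: 0.0661
```

```bash
python3 go.py; sed -e "/^for n,x0/s/\[('drawer',\[.591,.039,.1\],0,()),('tray',\[.535,.357,1.6\],0,()),('panel',\[.52,-.335,1.55\],0,()),/[/" -e "s/('block',\[.622,.038,.1\],.008,.*))\]:/('block',[.51,-.329,1.61],.018,())]:/" -e '/drawer/d' m1.py > m3.py; grep -n "for n" m3.py || sed -n 1,8p m3.py
cat > m3.py <<'E'
from fit import *
np.set_printoptions(precision=4,suppress=True)
T=cams.read_camera('top');S=cams.read_camera('side'); save(S,'s5')
for n,x0,z in [('jar',[.54,.105,0],.008),('flask',[.555,.022,0],.008),('can',[.561,-.05,.1],.008),('pot',[.628,.15,0],.008),('block',[.51,-.329,1.61],.018)]:
  for tag,ps in (('top',[T]),('side',[S])):
    v,c,m=fit(n,ps,x0,z); print(n,tag,v,round(c,3))
c=T['pixels'][180:295,225:380,::-1]
cv2.imwrite('pics/crop5.png',cv2.resize(c,None,fx=5,fy=5,interpolation=cv2.INTER_CUBIC))
E
python3 m3.py
```

```text
t 74.0 pos [0.5056, 0.382, 0.2204] psi 0.1187 tilt [-0. -0.] open 0.0661 F [ 0.76 -0.47 -0.47]
5:for n,x0,z,occ in [('jar',[.54,.105,0],.008,()),('flask',[.555,.022,0],.008,()),('can',[.561,-.05,.1],.008,()),('pot',[.628,.15,0],.008,()),('block',[.51,-.329,1.61],.018,())]:
jar top [0.537  0.1032 0.0229] 0.067
jar side [0.5387 0.1049 0.0848] 0.04
flask top [0.5493 0.0255 0.1502] 0.081
flask side [0.5515 0.0259 0.1275] 0.067
can top [ 0.5605 -0.0497  0.0865] 0.103
can side [ 0.5619 -0.0502  0.4537] 0.17
pot top [0.6263 0.1527 0.0606] 0.065
pot side [0.6301 0.1496 0.0658] 0.235
block top [ 0.5107 -0.3297  1.6055] 0.045
block side [ 0.512  -0.3307  1.6008] 0.04
```

View pics/crop5.png

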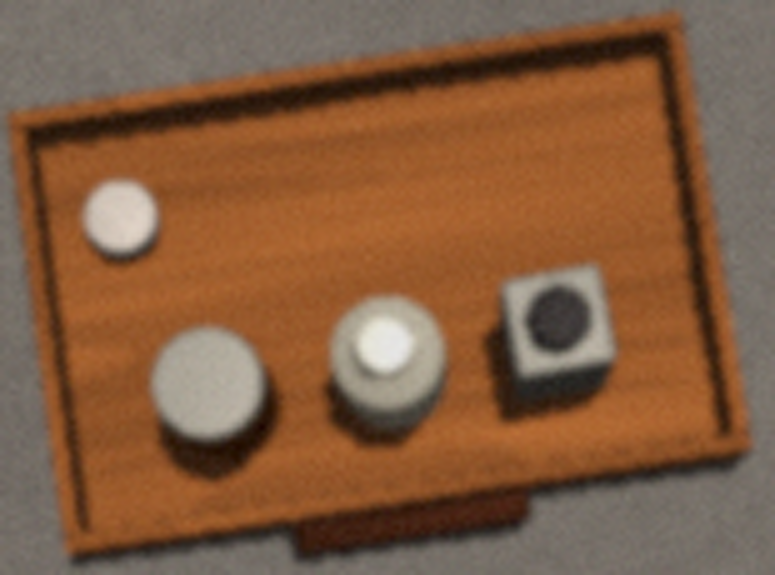

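View pics/s5.png

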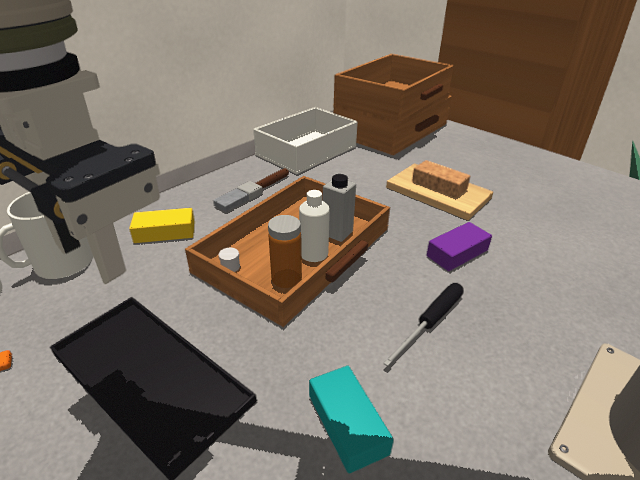

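The crop shows the jar (208,384), flask (384,345), can (556,318) and pot (120,215) at their starting pixels, within 2 px at 5x. The side view shows everything upright, the block flat on the panel, and the paintbrush unmoved. I'm handing it in.

```bash
python3 -c "
from plant import robot
print(robot.close_job())"
```

```text
the job is handed in; nothing more can be done
None
```

The job is done and handed in at about 74 s of the 139 s allowed.

- **Sequence:** I stood the jar, flask and can in the tray while the block stayed put. I then laid the cork block on the panel and put the can, flask and jar back in the drawer.
- **Containers:** In the last top crop all three caps are within 2 px (5x enlarged) of where they started, under 1 mm, and all stand upright. The gripper released each one within about 0.3 mm of where it had picked it up.
- **Block:** The gripper set it down within about 0.5 mm of the measured panel centre. The camera fits put it within 1 to 3 mm of that centre and within 0.04 rad of the panel's long side.
- **Pot and paintbrush:** The pot is at the same pixels as before, and the paintbrush looks unmoved.
- **Contact:** The wrist force readings, taken at the end of each move, never rose above about 6 N. The gripper ended clear of everything.

**Checks that disagreed:**
- The top and side camera fits differ by 1 to 2 mm, about the calibration error, and by 3 to 5 mm for the pot.
- The network-based can angle was unreliable (0.09 to 0.45 rad), so I took 0.14 rad from the can's edges in the enlarged crop.

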